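# Release the charged scanner battery and stop it with a finger

## Robot

A 6-joint arm with a two-finger parallel gripper is mounted at the origin on the work surface. World frame = base frame: x ahead of the robot, y to its left, z up, the work surface at z = 0. Lengths are in mm, angles in rad, forces in N, time in s.
With the tool pointing down it reaches from about 400 to 825 mm from the base axis. Payload 7 kg.
Tool frame: the origin (TCP) lies on the centre line of the jaws, within the pads' length; the fingertips stand env.nose_length ahead of it and the grasp point (between the pads) lies 5 mm behind it (env.nose_length is the distance from the TCP to the fingertips, in mm); z points along the fingers, y is the direction in which the jaws open and shut (so a half turn about z gives the same grasp; the last joint's range is limited). The gripper opens to 85 mm and grips with 20 to 120 N. Pads are 22 mm wide; open, the fingers measure 114 mm over their backs; the gripper's body (76 mm by 85 mm) begins 54 mm behind the grasp point. The pads swing forward as they close: fully open they stand 13 mm farther back than shut.
Start: joints at [1.619, 0.359, 0.012, 0, -1.224, -0.288], TCP at [160.329, 655.66, 245.302] pointing down, gripper open.
Joint ranges: [-3.07, 3.07], [-1.43, 2.12], [-1.02, 1.25], [-3.03, 1.67], [-3.05, -0], [-3.03, 3.03]. Speed limits (rad/s): [2.39, 2.39, 3.01, 3.14, 3.14, 3.14].

## Interface

Orientations are given as a rotation vector (axis times angle).
In Python, from station import env, optics, job_done gives the robot as it stands. The module is installed in compiled form; this text tells all that it offers.
- The arm moves only by the shell command python3 -m crank 'ROWS' [FORCE]. ROWS is JSON, a list of rows, each a list of 5 numbers: the finger opening in cm, from 0 to 8.54, then the shift along the tool's x, y, z in cm, then the turn about the tool's z in degrees. A call has 1 to 8 rows; each row shifts and turns the commanded pose from where the row before left it, along the tool's axes as they then stand; what a row does not reach is not made up. A row lasts 1/10 s, in which the tool goes at most 50 mm and 8.59 degrees, less where a joint would pass 70% of its speed; a pose out of reach is approached as far as the arm can. A call with a gripper value outside its range is refused whole. The fingers move at their own pace and stop on an object; FORCE is the grip in N (left out, the last holds). Time passes only in rows, so rows that do not move let the fingers close. It gives the time, the measured TCP pose, the force and the opening at its end, in the units of the state.
- env.observe(): the state, without advancing time (a new reading comes with each control period).
- optics.read_camera(name): name is "scene" or "top" or "wrist"; returns (picture, depth): 480x640x3 uint8, red, green, blue; 480x640 float32, mm along the optical axis (not along the pixel's ray), 0 where there is no reading.
- optics.camera_info(name): a dict with "camera_matrix" (3x3 intrinsics, pixels), "dist_coeffs" ([k1, k2, p1, p2, k3] as OpenCV has them; the pictures are not rectified), "extrinsics" (4x4, takes a point from camera to world coordinates); the wrist camera has in their place "tool_from_camera" (4x4, takes a point from camera to tool coordinates, whose origin is the TCP and whose axes are the flange's). Camera axes: x right, y down, z forward; pixel columns grow to the right and rows downward; lengths in mm; the calibration is good to about 2 mm. A picture is of the moment at which its call begins: read the wrist's pose just before it. camera_info takes no time and is no camera call.
- job_done(): hands the job in, once; it reports no verdict.
The state is a dict: "time": time; "joints": joint angles; "joint_vel": joint speeds; "joint_efforts": joint torques, N m; "position": TCP position; "orientation": TCP orientation; "wrist_force": force on the tool from outside, world axes, zero at the start; "ft_torque": the same for the moment, N m; "grip_width": finger opening in mm.
Only numpy, scipy, OpenCV 4.12 (cv2) and the standard library are available. Lean on these libraries where they do the work, as an engineer would, in place of code of your own. Each camera call takes 0.05 s, during which the arm holds its last target.

## Task

The stock scanner needs its fresh battery: on the charger with the green lamp, press the blue release key with one fingertip and, with the other finger standing in the lane, stop the battery as it springs out, before it slides away down the ramp. Do not pick it up; finish with the finger still holding the popped battery back on the ramp, ready for a colleague to take. Leave the battery at the amber lamp in its charger, do not press its key, and do not disturb the other things on the bench.

Things in the scene. Friction and masses are not known exactly. Their poses are not given: they have to be found in the camera images.
- charger_ready: The charger with the GREEN lamp. Both chargers are alike: light grey wedge, 152 long x 83 wide x 92 mm high at the back, fixed to the bench, top sloping 16 degrees down to the low end, which faces the robot (-x), turned up to 20 degrees. Origin: centre of underside, x towards the high end. The lamp is a 9 x 30 mm bar on top of the rear block at the high end. May stand on the left or the right.
- charger_charging: The like charger with the AMBER lamp. Its battery must stay in and its key is not to be pressed.
- ramp_ready: Sloping deck of the green-lamp charger. Origin: centre of the underside of a seated battery; x straight up the slope, y left as seen looking up it, z square to the deck. Slippery lane at z=0, 42 mm wide, rails 6 mm high (14 mm beside the battery). The battery's front is at x=-31 mm when seated, the lane's low end at x=-91. Right of the lane is the key shelf, y=-22 to -56, 6 mm high.
- ramp_charging: Sloping deck of the amber-lamp charger; same sizes and frame.
- battery_ready: Battery in the green-lamp charger: dark grey block, 62 long (x) x 40 wide (y) x 22 mm high (z), about 0.17 kg, flat front end. Origin: centre of its underside; x up the slope as seated, where it reads 0, 0, 0 in the ramp's frame; that x falls as it comes out. 10 mm out it is clear of the latch, which then rises into a groove under it; some 50 mm out it counts as lost.
- ejector_ready (a joint): Travel of the sprung plate behind the ready battery in m, 0 with the battery seated, up to 0.034. It pushes the battery down the lane with 4 N at 0 and 1 N at 0.034. Once the latch lets go the battery is out in a fraction of a second and slides off the ramp unless something already stands in the lane.
- battery_charging: The like battery in the amber-lamp charger, to be left seated.
- key_ready (a joint): Travel of the green-lamp charger's release key in m: 0 up, 0.007 fully down. It moves square to the deck, springs back, and takes 2.5 to 3.5 N to start and 6 to 7 N at the bottom; the latch lets the battery go at about 0.005.
- key_ready_top (a point): Centre of the top of that blue key, cap 20 (ramp x) by 24 mm (ramp y). When up it is at ramp x=-61, y=-40, z=+16 mm: 30 mm downhill of the seated battery's front and 40 mm right of the lane's centre line, so one finger on the key and the other 35 to 55 mm to its left straddle the rail and block the lane. Key down: its top is 9 mm above the deck, the battery's 22 mm.
- key_charging (a joint): Travel of the amber-lamp charger's release key (same kind). Not to be pressed.
- terminal: Handheld stock terminal lying face down, dark grey, 160 x 76 x 22 mm, its battery bay empty. Origin: centre of underside. A bystander.
- mug_tan: White mug with tan foot, 90 mm across, 80 mm high, handle to +y. Origin: centre of underside. A bystander.
- mug_green: Grey-green mug, 86 mm across, 85 mm high, handle to +y. Origin: centre of underside. A bystander.
- small_cup: Small white cup without handle, 60 mm across the rim, 58 mm high, between the low ends of the chargers and the robot. Origin: centre of underside. A bystander.
- tape: Roll of brown packing tape lying flat, 104 mm across, 48 mm high. Origin: centre of underside. A bystander.
- cutter: Yellow carton cutter lying flat, blade drawn in, 150 x 26 x 18 mm, long along its x. Origin: centre of underside. A bystander.
- saucer: White saucer, 144 mm across, 17 mm high. Origin: centre of underside. A bystander.
Mind the look-alikes: they are no part of the job. Leave any purple look-alike of the charger_ready alone.

How it is judged (in metres and radians):
On the way, in this order (a step that is already met when the one before it is completed fails the run):
1. the green-lamp charger's release key is pressed 3 mm or more while its battery is still seated (value of joint key_ready above 0.003 m and x of battery_ready in the frame of ramp_ready above -0.004 m).
2. the battery has sprung 10 to 45 mm out along the lane and is stopped there by a finger (x of battery_ready in the frame of ramp_ready between -0.045 and -0.01 m and z of battery_ready in the frame of ramp_ready below 0.006 m and contact force between battery_ready and the fingers above 0.3 N and linear speed of battery_ready below 0.03 m/s), for 0.3 s.
At the end, for the whole second after the job is handed in: The ready battery lies flat in its lane, 10 to 45 mm out of its seat (clear of the latch, still on the ramp), at rest, a finger bearing against it with more than 0.3 N; the charging battery is still seated within 4 mm (x of battery_ready in the frame of ramp_ready between -0.045 and -0.01 m and z of battery_ready in the frame of ramp_ready between -0.004 and 0.006 m and contact force between battery_ready and the fingers above 0.3 N and y of battery_ready in the frame of ramp_ready between -0.006 and 0.006 m and angle between the z axis of battery_ready and the z axis of ramp_ready, either way round below 0.12 rad and linear speed of battery_ready below 0.02 m/s and x of battery_charging in the frame of ramp_charging above -0.004 m and z of battery_charging in the frame of ramp_charging below 0.004 m); the arm keeps its last pose, push and grip.
It fails at once if the ready battery slid away (more than 50 mm out) or left its lane (x of battery_ready in the frame of ramp_ready below -0.05 m or z of battery_ready in the frame of ramp_ready below -0.008 m).
It fails at once if the ready battery was lifted or stood on end (more than 10 mm above the deck, or tilted more than 0.4 rad from it) (z of battery_ready in the frame of ramp_ready above 0.01 m or angle between the z axis of battery_ready and the z axis of ramp_ready, either way round above 0.4 rad).
It fails at once if the amber-lamp charger's key was pressed or its battery moved 6 mm (value of joint key_charging above 0.003 m or distance of battery_charging from where it was at the start of the episode above 0.006 m).
It fails at once if something else on the bench was pushed more than 30 mm (distance of any of terminal, mug_tan, mug_green, small_cup, tape, cutter, saucer from where it was at the start of the episode above 0.03 m).
It fails at once if a cup or mug was tipped (angle between any of mug_tan, mug_green, small_cup's own z axis and vertical above 0.5 rad).
It also fails if it takes over 29 s, if anything falls off the work surface, if the arm or the gripper's body presses on something with over 40 N, if the wrist force passes 120 N, or if a joint passes its speed limit or range.

## Working session

There is one attempt and no reset: what is moved stays moved. The work goes in short steps, Python scripts to look and compute and a shell command to move; the robot and the scene stay as the last step left them, time stands still between calls to the robot, and variables do not carry over. Pictures are saved under pics/ and viewed, and the job is handed in when it is done.

```bash
mkdir -p pics; python3 - <<'E'
from station import env, optics
import cv2, numpy as np
s=env.observe(); print({k:np.round(v,3).tolist() for k,v in s.items()}, env.nose_length)
for n in("scene","top"):
    p,d=optics.read_camera(n); cv2.imwrite(f"pics/{n}0.png",p[:,:,::-1]); np.savez(f"{n}0.npz",p=p,d=d)
    i=optics.camera_info(n); print(n,{k:np.round(v,3).tolist() for k,v in i.items()})
print({k:np.round(v,3).tolist() for k,v in optics.camera_info("wrist").items()})
E
```

```text
{'time': 0.0, 'joints': [1.619, 0.359, 0.011, -0.0, -1.224, -0.288], 'joint_vel': [0.001, -0.001, 0.001, 0.001, 0.001, 0.001], 'joint_efforts': [0.0, -58.332, 29.342, 6.937, -0.006, 0.0], 'position': [160.209, 655.237, 244.372], 'orientation': [3.117, -0.376, -0.0], 'wrist_force': [0.753, 0.345, 0.461], 'ft_torque': [0.016, -0.037, -0.014], 'grip_width': 85.397} 14.0
scene {'camera_matrix': [[449.462, 0.0, 317.644], [0.0, 449.462, 236.39], [0.0, 0.0, 1.0]], 'dist_coeffs': [-0.031, 0.0, 0.0, 0.0, 0.0], 'extrinsics': [[-0.453, 0.665, -0.593, 1073.581], [0.891, 0.338, -0.302, 266.633], [-0.0, -0.666, -0.746, 738.637], [0.0, 0.0, 0.0, 1.0]]}
top {'camera_matrix': [[590.113, 0.0, 316.524], [0.0, 590.113, 238.569], [0.0, 0.0, 1.0]], 'dist_coeffs': [-0.128, 0.0, 0.0, 0.0, 0.0], 'extrinsics': [[0.018, -0.996, 0.09, 407.977], [-1.0, -0.018, -0.005, -4.741], [0.007, -0.09, -0.996, 1447.616], [0.0, 0.0, 0.0, 1.0]]}
{'camera_matrix': [[332.833, 0.0, 318.378], [0.0, 332.833, 235.613], [0.0, 0.0, 1.0]], 'dist_coeffs': [0.004, 0.0, 0.0, 0.0, 0.0], 'tool_from_camera': [[-0.0, -0.948, -0.319, 82.234], [1.0, -0.0, 0.001, 1.013], [-0.001, -0.319, 0.948, -127.585], [0.0, 0.0, 0.0, 1.0]]}
```

View pics/scene0.png

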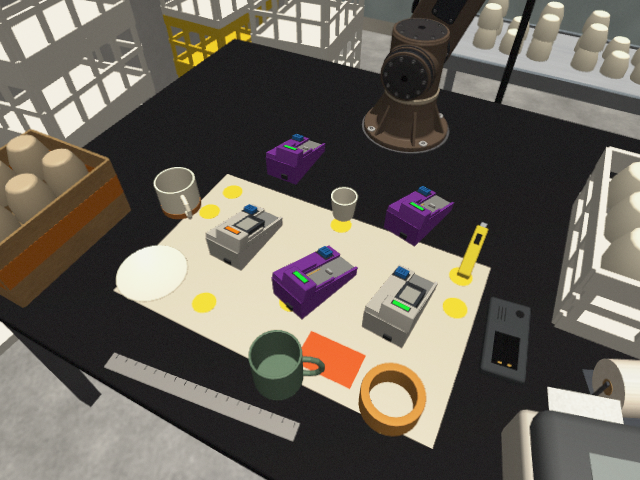

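View pics/top0.png

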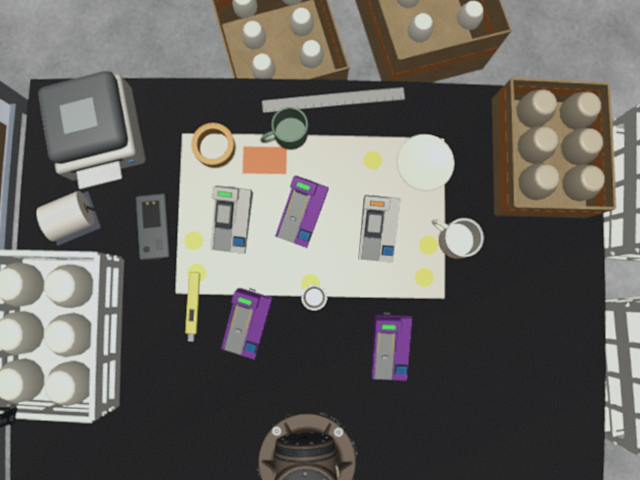

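The top view shows five wedges. Three are purple with green lamps, at (301,210), (246,322) and (391,345). Two are grey: a green lamp at (225,195) and an amber lamp at (377,204). The task calls for a grey charger with a green lamp, so the target is the wedge at (231,220). I'll confirm it in a crop and measure.

```bash
cat > h.py <<'E'
import numpy as np, cv2
from station import env, optics
from scipy.spatial.transform import Rotation as R
def info(n):
    i=optics.camera_info(n); return np.array(i["camera_matrix"]),np.array(i["dist_coeffs"]),i
def rays(n,uv,T=None):
    K,D,i=info(n); T=np.array(i["extrinsics"]) if T is None else T
    q=cv2.undistortPoints(np.float64(uv).reshape(-1,1,2),K,D).reshape(-1,2)
    return T, np.c_[q,np.ones(len(q))]
def depthpts(n,uv,d,T=None):
    T,r=rays(n,uv,T); uv=np.int32(uv).reshape(-1,2)
    P=r*d[uv[:,1],uv[:,0]][:,None]
    return P@T[:3,:3].T+T[:3,3]
def blobs(p,lo,hi,minA=15):
    m=cv2.inRange(cv2.cvtColor(p,cv2.COLOR_RGB2HSV),lo,hi)
    n,l,st,c=cv2.connectedComponentsWithStats(m)
    return [(c[k],st[k][4],l==k) for k in range(1,n) if st[k][4]>=minA]
E
python3 - <<'E'
from h import *
z=np.load("top0.npz");p,d=z["p"],z["d"]
c=cv2.resize(p[170:270,180:420],None,fx=3.3,fy=3.3,interpolation=cv2.INTER_CUBIC);cv2.imwrite("pics/crop_top.png",c[:,:,::-1])
z2=np.load("scene0.npz");p2=z2["p"]
c=cv2.resize(p2[190:350,180:460],None,fx=2.8,fy=2.8,interpolation=cv2.INTER_CUBIC);cv2.imwrite("pics/crop_scene.png",c[:,:,::-1])
for n,z in(("top",z),("scene",z2)):
  for nm,lo,hi in(("blue",(98,120,60),(115,255,255)),("green",(50,150,120),(75,255,255)),("amber",(8,150,180),(20,255,255))):
    for c,a,m in blobs(z["p"],lo,hi):
      v,u=np.nonzero(m);P=depthpts(n,np.c_[u,v],z["d"]);print(n,nm,c.round(1),a,np.median(P,0).round(1))
E
```

```text
top blue [303.9 234.9] 87 [543.1  18.   43.1]
top blue [238.5 241.3] 81 [523.9 173.3  44.7]
top blue [387.4 250.2] 81 [ 510.3 -181.2   44.5]
top blue [250.2 346.8] 88 [275.3 140.5  42.4]
top blue [400.9 369.3] 89 [ 228.7 -217.    42.6]
top green [244.3 300.4] 26 [386.3 150.7  88.6]
top green [388.7 326.6] 31 [ 330.5 -179.7   88.9]
top amber [376.4 203.3] 35 [ 616.4 -149.1   89.2]
scene blue [297.2 136.8] 63 [ 235.6 -221.5   40. ]
scene blue [423.8 190.2] 81 [281.5 136.9  40. ]
scene blue [250.1 208.8] 85 [ 515.4 -184.    42.4]
scene blue [324.8 251.6] 108 [549.2  16.   40.4]
scene blue [401.3 272.3] 118 [530.9 172.   42.6]
scene green [289.7 147.1] 23 [ 334.  -183.1   87.6]
scene green [416.5 205.8] 37 [386.2 147.1  86.5]
scene green [299.9 276.3] 64 [655.3  18.   86.8]
scene green [400.5 305. ] 66 [633.  201.3  88.9]
scene amber [232.  229.5] 40 [ 617.3 -153.6   89.7]
scene amber [333.7 358.4] 1823 [7.309e+02 1.286e+02 2.000e-01]
scene amber [309.9 365.5] 85 [7.642e+02 9.540e+01 3.000e-01]
scene amber [392.7 395.3] 1350 [771.4 244.8  47.5]
```

View pics/crop_top.png

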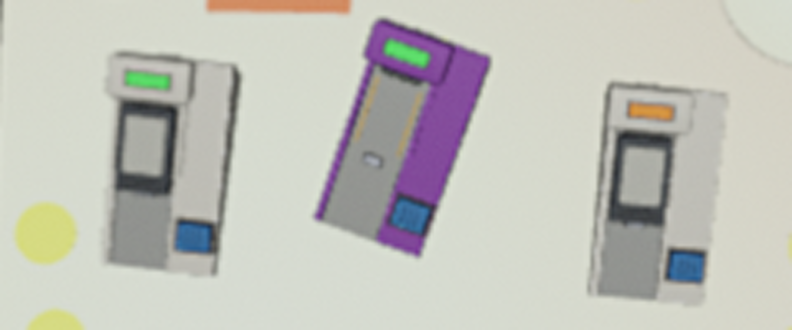

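View pics/crop_scene.png

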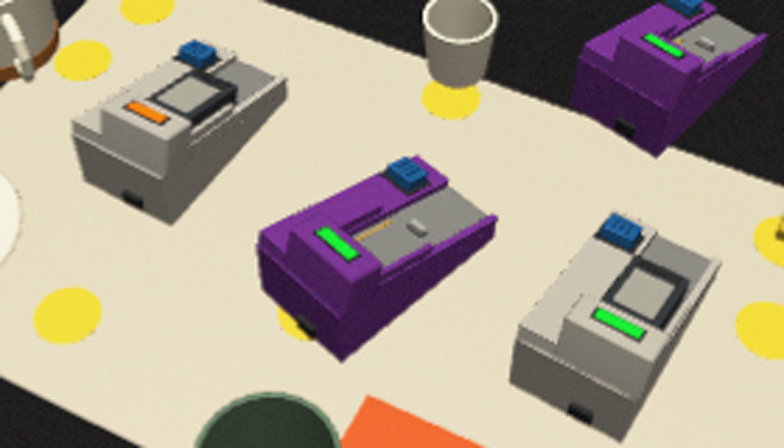

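```bash
python3 - <<'E'
from h import *
z=np.load("top0.npz");d=z["d"]
v,u=np.mgrid[0:480:2,0:640:2];uv=np.c_[u.ravel(),v.ravel()]
P=depthpts("top",uv,d);P=P[d[uv[:,1],uv[:,0]]>0]
a=np.array([160,655]);b=np.array([525,190]);t=b-a;L=np.hypot(*t);t=t/L
s=(P[:,:2]-a)@t;o=(P[:,:2]-a)@[-t[1],t[0]]
for k in range(-100,700,50):
    m=(s>=k)&(s<k+50)&(abs(o)<110);print(k,P[m,2].max().round() if m.any() else None)
# charger local cloud
z2=np.load("scene0.npz")
q=env.observe();T=R.from_rotvec(q["orientation"]).as_matrix();print(T.round(3))
E
```

```text
-100 116.0
-50 190.0
0 347.0
50 336.0
100 199.0
150 201.0
200 210.0
250 209.0
300 178.0
350 28.0
400 30.0
450 29.0
500 93.0
550 74.0
600 95.0
650 97.0
[[ 0.971 -0.238 -0.   ]
 [-0.238 -0.971 -0.001]
 [ 0.     0.001 -1.   ]]
```

```bash
python3 -m crank '[[2.7,0,0,-5,0],[2.7,3.3,3.2,0,0],[2.7,3.3,3.2,0,0],[2.7,3.3,3.2,0,0],[2.7,3.3,3.2,0,0],[2.7,3.3,3.2,0,0],[2.7,3.3,3.2,0,0]]' 30
```

```text
time: 0.8
position: [307.6, 420.2, 295.1]
orientation: [3.119, -0.375, -0.0]
wrist_force: [1.1, 0.4, 0.7]
grip_width: 27.2
```

```bash
python3 -m crank '[[2.7,3.3,3.2,0,-4],[2.7,3.3,3.2,0,-4],[2.7,3.3,3.2,0,0],[2.7,3.3,3.2,0,0],[2.7,3.3,3.2,0,0],[2.7,3.3,3.2,3,0],[2.7,0,0,0,0]]' 
python3 - <<'E'
from h import *
s=env.observe();p,d=optics.read_camera("wrist")
np.savez("w1.npz",p=p,d=d,pos=s["position"],ori=s["orientation"]);cv2.imwrite("pics/w1.png",p[:,:,::-1]);print(s["position"],s["orientation"])
E
```

```text
time: 1.5
position: [474.9, 204.4, 264.4]
orientation: [3.134, -0.165, -0.007]
wrist_force: [-0.5, 0.5, -0.4]
grip_width: 26.6
[474.89344873 204.40649995 264.42209745] [ 3.13367605 -0.16501588 -0.00716939]
```

View pics/w1.png

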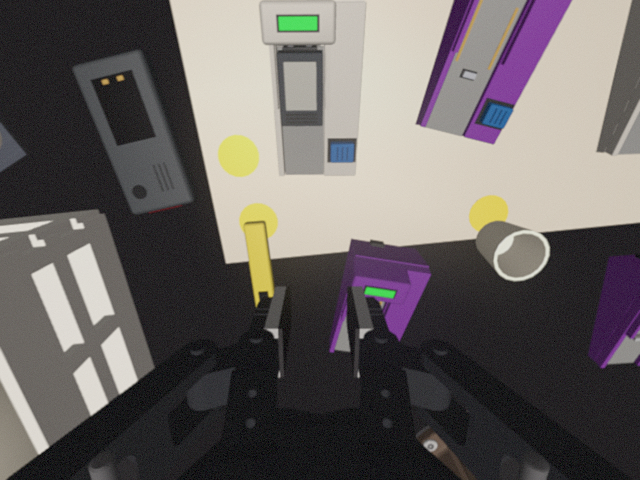

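The wrist view confirms the target: a grey charger with its green lamp at (298,23), a battery at (303,90) and the blue key at (342,151). The low end faces me.

```bash
cat > meas.py <<'E'
from h import *
import sys
z=np.load(sys.argv[1]);p,d=z["p"],z["d"]
T0=np.eye(4);T0[:3,:3]=R.from_rotvec(z["ori"]).as_matrix();T0[:3,3]=z["pos"]
T=T0@np.array(optics.camera_info("wrist")["tool_from_camera"])
def plane_cast(uv,zz):
    _,r=rays("wrist",uv,T);r=r@T[:3,:3].T;return T[:3,3]+r*((zz-T[2,3])/r[:,2])[:,None]
for nm,lo,hi in(("blue",(98,120,60),(115,255,255)),("green",(50,150,120),(75,255,255))):
    for c,a,m in blobs(p,lo,hi,60):
        v,u=np.nonzero(m);P=depthpts("wrist",np.c_[u,v],d,T);P=P[d[v,u]>0]
        md=np.median(P,0);zz=md[2]
        box=cv2.boxPoints(cv2.minAreaRect(np.c_[u,v].astype(np.float32)));B=plane_cast(box,zz)
        e=[B[1]-B[0],B[2]-B[1]]
        print(nm,c.round(1),a,md.round(1),"cast",B.mean(0).round(1),[(np.hypot(*x[:2]).round(1),(np.degrees(np.arctan2(x[1],x[0]))).round(1)) for x in e])
np.save("T.npy",T)
E
python3 meas.py w1.npz
python3 - <<'E'
from h import *
z=np.load("w1.npz");p,d=z["p"],z["d"];T=np.load("T.npy")
g=cv2.cvtColor(p,cv2.COLOR_RGB2GRAY)
c=cv2.resize(p[0:190,240:380],None,fx=4,fy=3.1,interpolation=cv2.INTER_CUBIC);cv2.imwrite("pics/w1c.png",c[:,:,::-1])
# lane floor pts and slope
v,u=np.mgrid[130:172,288:320];uv=np.c_[u.ravel(),v.ravel()];P=depthpts("wrist",uv,d,T)
A=np.c_[P[:,:2],np.ones(len(P))];k,*_=np.linalg.lstsq(A,P[:,2],rcond=None)
print("plane",k,"slope",np.degrees(np.arctan(np.hypot(*k[:2]))),"yaw",np.degrees(np.arctan2(k[1],k[0])), np.std(A@k-P[:,2]))
for r in (135,145,155,165): print(r,g[r,270:365].tolist())
E
```

```text
blue [495.6 115. ] 570 [544.6  18.   40.4] cast [544.3  17.8  40.4] [(np.float64(20.8), np.float64(-12.9)), (np.float64(28.8), np.float64(-109.3))]
blue [341.3 151.7] 315 [526.  174.1  43.2] cast [524.8 172.8  43.2] [(np.float64(22.3), np.float64(-96.1)), (np.float64(16.9), np.float64(175.9))]
green [297.4  23. ] 511 [631.8 202.5  88.7] cast [631.8 202.8  88.7] [(np.float64(29.8), np.float64(-95.9)), (np.float64(9.6), np.float64(173.8))]
green [379.5 291.9] 205 [385.5 148.6  86.2] cast [385.4 148.5  86.2] [(np.float64(8.1), np.float64(-12.0)), (np.float64(30.5), np.float64(-106.6))]
plane [ 3.66628460e-01 -1.10308838e-01 -1.43825863e+02] slope 20.950019647308704 yaw -16.74515578045159 13.70967843416735
135 [217, 215, 216, 216, 217, 208, 191, 189, 188, 190, 187, 163, 124, 134, 147, 150, 148, 145, 150, 152, 148, 151, 149, 150, 148, 149, 149, 150, 147, 147, 150, 148, 151, 149, 149, 149, 145, 144, 148, 149, 149, 148, 149, 149, 146, 146, 151, 147, 149, 145, 150, 148, 146, 158, 172, 188, 192, 191, 189, 188, 189, 191, 191, 189, 189, 192, 188, 189, 190, 189, 191, 190, 191, 190, 189, 189, 191
[... 819 characters left out ...]
6, 148, 150, 146, 151, 176, 190, 180, 139, 83, 74, 89, 101, 111, 111, 113, 108, 102, 98, 107, 112, 111, 101, 100, 108, 112, 108, 100, 99, 110, 112, 111, 110, 108, 96, 86, 129, 187, 214, 217, 214, 212, 215, 212, 215, 212]
165 [214, 215, 214, 214, 216, 214, 212, 209, 195, 188, 189, 188, 185, 167, 128, 136, 149, 152, 150, 152, 149, 151, 149, 150, 147, 148, 151, 145, 146, 146, 146, 150, 151, 150, 151, 153, 147, 150, 150, 150, 150, 150, 149, 149, 151, 150, 148, 149, 151, 146, 148, 148, 150, 155, 178, 189, 188, 189, 187, 189, 188, 189, 187, 185, 189, 188, 189, 188, 189, 188, 189, 187, 188, 187, 188, 189, 187, 188, 188, 191, 188, 188, 187, 187, 188, 188, 203, 214, 216, 215, 214, 217, 214, 216, 213]
```

View pics/w1c.png

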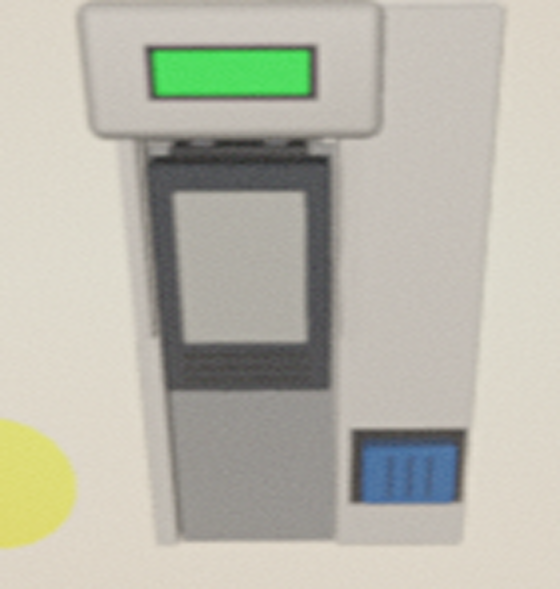

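```bash
python3 - <<'E'
from h import *
T=np.load("T.npy")
def cast(uv,zz):
    _,r=rays("wrist",uv,T);r=r@T[:3,:3].T;return (T[:3,3]+r*((zz-T[2,3])/r[:,2])[:,None])[0]
y=np.radians(-5.9);ex=np.array([np.cos(y),np.sin(y)]);ey=np.array([-ex[1],ex[0]])
key=np.array([526,173.3])
for nm,uv,zz in(("lane low end",(305,174.5),19.8),("batt front top",(303,125),57.5),("batt rear top",(300,50.5),74.6),("batt front L",(283,115),60),("batt front R",(322,115),60),("lane L low",(286,165),22),("lane R low",(323.5,165),22)):
    P=cast(uv,zz);q=P[:2]-key;print(nm,P.round(1),"along",(q@ex).round(1),"left",(q@ey).round(1))
z=np.load("w1.npz")
for uv in((305,150),(305,165),(303,90),(342,152),(342,158),(335,165)):print(uv,depthpts("wrist",[uv],z["d"],T).round(1))
TT=R.from_rotvec(z["ori"]).as_matrix();print(np.degrees(np.arctan2(TT[1,0],TT[0,0])))
print(TT.round(3), z["pos"])
E
```

```text
lane low end [503.3 214.1  19.8] along -26.8 left 38.2
batt front top [555.5 208.5  57.5] along 25.7 left 38.1
batt rear top [615.1 203.2  74.6] along 85.5 left 38.9
batt front L [566.3 226.   60. ] along 34.7 left 56.5
batt front R [562.4 189.7  60. ] along 34.6 left 20.0
lane L low [516.1 233.4  22. ] along -16.0 left 58.8
lane R low [511.7 192.6  22. ] along -16.2 left 17.7
(305, 150) [[530.  210.7  25.6]]
(305, 165) [[513.9 212.7  22.5]]
(303, 90) [[585.2 204.6  65.4]]
(342, 152) [[525.3 172.7  42.5]]
(342, 158) [[519.2 173.1  41.7]]
(335, 165) [[511.3 180.4  29.1]]
-6.029171675460489
[[ 0.994 -0.105 -0.005]
 [-0.105 -0.994 -0.003]
 [-0.004  0.004 -1.   ]] [474.89344873 204.40649995 264.42209745]
```

Ramp frame: yaw −5.9° (tool yaw is −6.0°, so it's already aligned), key top near (524.5, 172.3, 43). Next I hover with the finger 6 mm downhill of the key centre.

```bash
python3 -m crank '[[2.7,2.35,0.3,3,0],[2.7,2.32,0.3,3,0],[2.7,0,0,4,0],[2.7,0,0,4,0],[2.7,0,0,3,0],[2.7,0,0,1,0],[2.7,0,0,0,0]]' 
cat > snap.py <<'E'
from h import *
import sys
n=sys.argv[1];s=env.observe();p,d=optics.read_camera("wrist")
np.savez(n+".npz",p=p,d=d,pos=s["position"],ori=s["orientation"]);cv2.imwrite(f"pics/{n}.png",p[:,:,::-1]);print(s["position"],s["orientation"],s["wrist_force"])
E
python3 snap.py w2; python3 meas.py w2.npz
```

```text
time: 2.25
position: [519.8, 198.4, 87.3]
orientation: [3.136, -0.156, -0.003]
wrist_force: [0.5, -0.1, 0.9]
grip_width: 26.7
[519.75641579 198.42845903  87.25515355] [ 3.13604462e+00 -1.55505219e-01 -2.56865139e-03] [ 0.46682065 -0.12881183  0.87687463]
blue [632.  204.5] 387 [542.4  25.2  39.3] cast [546.2  27.2  39.3] [(np.float64(10.5), np.float64(-95.8)), (np.float64(20.6), np.float64(-168.5))]
blue [359.7 261.3] 1140 [526.3 173.6  43.1] cast [527.7 172.8  43.1] [(np.float64(23.6), np.float64(-95.7)), (np.float64(19.9), np.float64(177.8))]
green [268.9  28.9] 3042 [632.3 202.5  88.8] cast [632.  202.8  88.8] [(np.float64(30.5), np.float64(-95.6)), (np.float64(9.5), np.float64(174.1))]
```

View pics/w2.png

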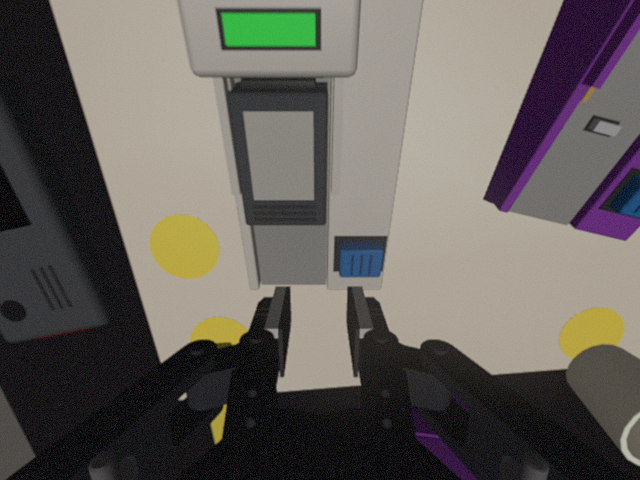

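```bash
python3 - <<'E'
from h import *
z=np.load("w2.npz");p,d=z["p"],z["d"];Tc=np.array(optics.camera_info("wrist")["tool_from_camera"])
v,u=np.mgrid[270:400:1,240:390:1];uv=np.c_[u.ravel(),v.ravel()]
P=depthpts("wrist",uv,d,Tc);ok=(d[uv[:,1],uv[:,0]]>0)&(P[:,2]<30)&(P[:,2]>-45);Q=P[ok]
for lo,hi in((-45,-30),(-30,-20),(-20,-10),(-10,-5),(-5,0),(0,5),(5,10),(10,15),(15,20)):
    m=(Q[:,2]>=lo)&(Q[:,2]<hi)
    for s in(-1,1):
        q=Q[m&(Q[:,1]*s>0)]
        if len(q):print((lo,hi),s,len(q),"x",np.percentile(q[:,0],[2,50,98]).round(1),"y",np.percentile(q[:,1],[2,50,98]).round(1))
T0=R.from_rotvec(z["ori"]).as_matrix()
print("key in tool",T0.T@(np.array([526,173,43])-z["pos"]),np.degrees(np.arctan2(T0[1,0],T0[0,0])))
E
```

```text
(-45, -30) -1 1094 x [-1.  11.9 13.6] y [-24.8 -18.8 -13.2]
(-45, -30) 1 865 x [-3.3 11.9 13.7] y [15.3 19.9 24.5]
(-30, -20) -1 722 x [-10.1   8.6  13.4] y [-25.  -14.1 -12.3]
(-30, -20) 1 674 x [-9.8  7.4 13.5] y [14.6 16.2 25.5]
(-20, -10) -1 540 x [-9.   7.6 11.4] y [-25.5 -15.8 -12.3]
(-20, -10) 1 533 x [-9.3  7.7 11.4] y [14.6 18.2 27.9]
(-10, -5) -1 252 x [-8.6  7.2 11.4] y [-25.5 -16.8 -12.3]
(-10, -5) 1 253 x [-8.6  7.1 11.3] y [14.6 19.1 27.9]
(-5, 0) -1 236 x [-8.8  7.2 11.5] y [-25.6 -16.6 -12.3]
(-5, 0) 1 232 x [-9.   7.2 11.3] y [14.6 19.  28. ]
(0, 5) -1 206 x [-9.1  7.1 11.4] y [-25.6 -16.7 -12.3]
(0, 5) 1 208 x [-9.5  7.2 11.4] y [14.6 19.  27.7]
(5, 10) -1 154 x [-9.4  9.3 11.3] y [-24.4 -15.3 -12.3]
(5, 10) 1 155 x [-9.7  9.1 11.3] y [14.6 17.5 26.6]
(10, 15) -1 45 x [-4.1  6.5 11. ] y [-18.5 -12.4 -12.3]
(10, 15) 1 48 x [-7.6  6.5 11. ] y [14.6 14.7 20.9]
key in tool [ 8.79721223 24.60755924 44.28526362] -5.677613371720591
```

```bash
python3 -m crank '[[3.5,0.2,0.35,0.8,0],[3.5,0,0,0.8,0],[3.5,0,0,0.6,0],[3.5,0,0,0,0],[3.5,0,0,0,0]]' 
python3 snap.py w3; python3 - <<'E'
from h import *
z=np.load("w3.npz")
T0=R.from_rotvec(z["ori"]).as_matrix()
print("key in tool",T0.T@(np.array([526,173,43])-z["pos"]))
p=z["p"];c=cv2.resize(p[150:350,220:440],None,fx=3,fy=3);cv2.imwrite("pics/w3c.png",c[:,:,::-1])
p,d=optics.read_camera("scene");cv2.imwrite("pics/s3c.png",cv2.resize(p[220:350,340:480],None,fx=4,fy=4)[:,:,::-1])
E
```

```text
time: 2.8
position: [522.1, 194.3, 66.0]
orientation: [3.138, -0.157, -0.0]
wrist_force: [0.1, 0.1, 0.2]
grip_width: 34.8
[522.08390446 194.27513181  66.01312955] [ 3.13750268e+00 -1.57309392e-01 -4.68462250e-05] [0.09079805 0.1101736  0.16996419]
key in tool [ 6.02502279 20.77327045 23.01611403]
```

View pics/w3c.png

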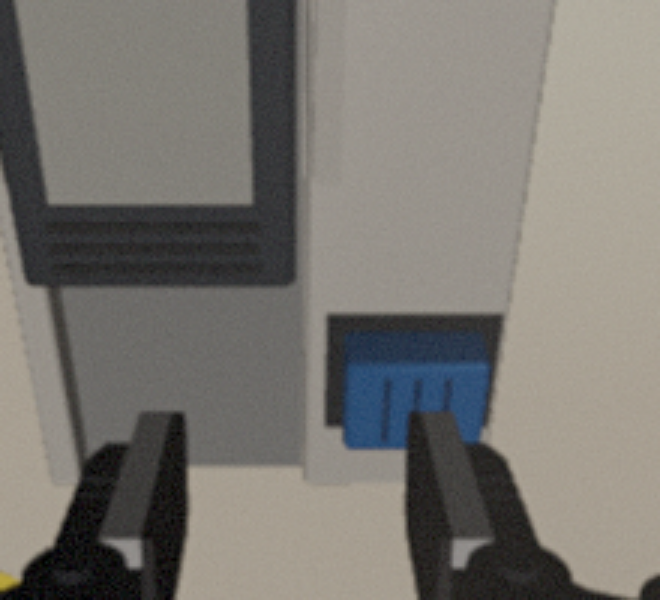

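View pics/s3c.png

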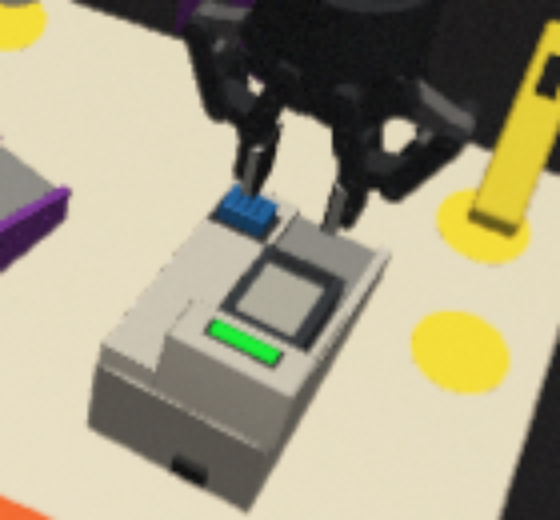

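Both fingers line up. In crop w3c the key finger, at (430,415), is over the blue key, centred at (417,400). The lane finger, at (165,415), is over the lane in front of the battery. Now I descend to contact.

```bash
python3 -m crank '[[3.5,0,0,0.4,0],[3.5,0,0,0.3,0],[3.5,0,0,0.2,0],[3.5,0,0,0,0]]' 
python3 -c "
from h import *
s=env.observe();print(s['position'],s['wrist_force'])"
```

```text
time: 3.3
position: [522.2, 194.3, 56.9]
orientation: [3.137, -0.157, 0.0]
wrist_force: [-0.4, -0.7, 1.4]
grip_width: 34.9
[522.18465674 194.3447069   56.91773598] [-0.42259515 -0.6557454   1.38503889]
```

```bash
python3 -m crank '[[3.5,0,0,0.1,0],[3.5,0,0,0.1,0],[3.5,0,0,0,0]]'; python3 snap.py w4;  python3 - <<'E'
from h import *
p=np.load("w4.npz")["p"];c=cv2.resize(p[150:350,220:440],None,fx=3,fy=3);cv2.imwrite("pics/w4c.png",c[:,:,::-1])
E
```

```text
time: 3.6
position: [522.3, 194.4, 55.2]
orientation: [-3.137, 0.157, -0.001]
wrist_force: [0.7, -1.1, 4.3]
grip_width: 34.9
[522.31136846 194.43382891  55.1921561 ] [-3.13737460e+00  1.57091298e-01 -8.65752823e-04] [ 0.68422625 -1.08131696  4.29493458]
```

View pics/w4c.png

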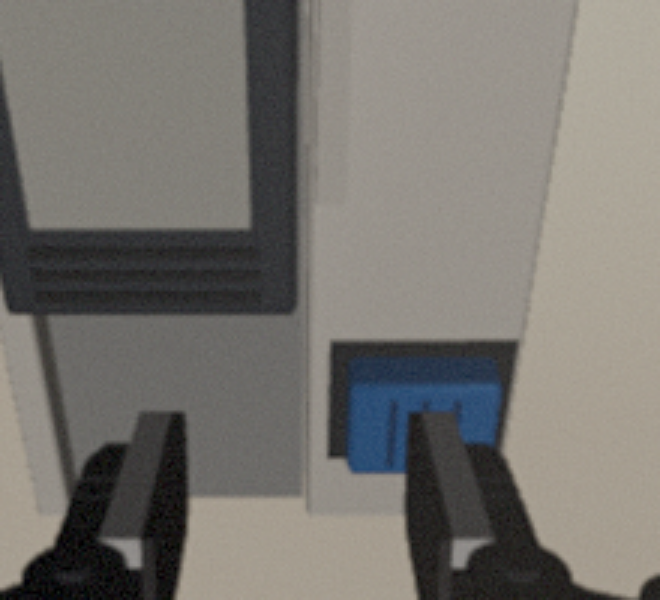

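Force is up to about 4 N on the key, and the edge sits mid-cap. Pressing on in 1 mm steps.

```bash
python3 -m crank '[[3.5,0,0,0.1,0],[3.5,0,0,0.1,0],[3.5,0,0,0.1,0],[3.5,0,0,0,0]]'; python3 -m crank '[[3.5,0,0,0.1,0],[3.5,0,0,0,0]]'; python3 snap.py w5;  python3 - <<'E'
from h import *
p=np.load("w5.npz")["p"];c=cv2.resize(p[150:350,220:440],None,fx=3,fy=3);cv2.imwrite("pics/w5c.png",c[:,:,::-1])
E
```

```text
time: 4.05
position: [521.8, 194.5, 52.0]
orientation: [-3.137, 0.157, 0.0]
wrist_force: [-2.4, 1.0, 4.8]
grip_width: 35.0
time: 4.25
position: [521.9, 194.5, 51.2]
orientation: [-3.138, 0.157, 0.0]
wrist_force: [-2.3, 0.8, 7.2]
grip_width: 35.1
[521.89497134 194.50092914  51.1718812 ] [-3.13753223e+00  1.56875883e-01  9.69178606e-05] [-2.25077715  0.79172031  7.15530959]
```

View pics/w5c.png

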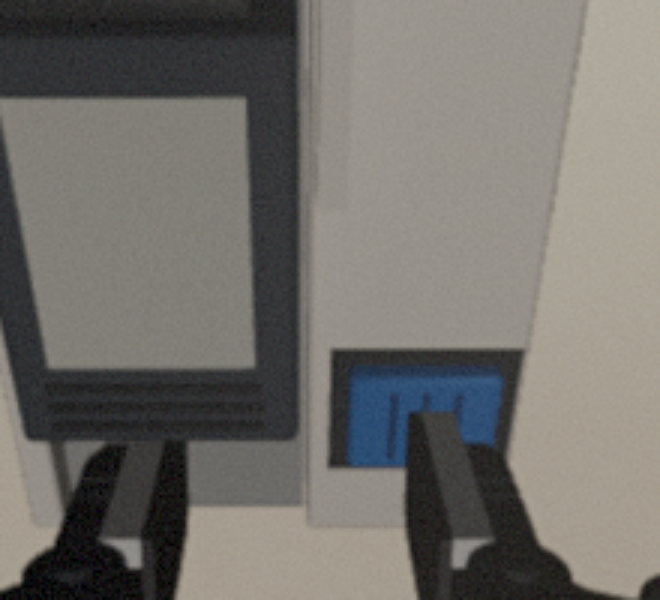

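The battery has popped out and rests against the lane finger, with its front edge at crop (160,440) and the wrist carrying −2.3 N along x. I'll dwell, then measure how far it travelled.

```bash
python3 -m crank '[[3.5,0,0,0,0],[3.5,0,0,0,0],[3.5,0,0,0,0],[3.5,0,0,0,0],[3.5,0,0,0,0],[3.5,0,0,0,0]]'; python3 snap.py w6; python3 meas.py w6.npz; python3 - <<'E'
from h import *
z=np.load("w6.npz");T=np.load("T.npy")
# label plate on battery top: grey quad; front edge at crop row 370 -> px row 273; battery front row ~296
y=np.radians(-5.8);ex=np.array([np.cos(y),np.sin(y)])
def cast(uv,zz):
    _,r=rays("wrist",uv,T);r=r@T[:3,:3].T;return (T[:3,3]+r*((zz-T[2,3])/r[:,2])[:,None])[0]
col=cv2.cvtColor(z["p"],cv2.COLOR_RGB2GRAY)[:,295];print(col[265:315].tolist())
key=np.array([525.5,173])
for zz in(50,52,54):
    P=cast((295,296),zz);print(zz,P.round(1),"h rel key",((P[:2]-key)@ex).round(1))
p,d=optics.read_camera("scene");cv2.imwrite("pics/s6c.png",cv2.resize(p[190:350,200:480],None,fx=2.8,fy=2.8)[:,:,::-1])
p,d=optics.read_camera("top");cv2.imwrite("pics/t6.png",p[:,:,::-1])
E
```

```text
time: 4.9
position: [521.9, 194.5, 51.2]
orientation: [-3.138, 0.157, 0.0]
wrist_force: [-1.8, -0.1, 6.0]
grip_width: 35.4
[521.86849733 194.47955257  51.20134652] [-3.13752475e+00  1.56956536e-01  1.08374402e-04] [-1.79648961 -0.11340348  6.04457117]
blue [358.1 286.1] 1141 [530.  175.8  37.9] cast [528.1 172.3  37.9] [(np.float64(16.8), np.float64(-4.8)), (np.float64(23.6), np.float64(-95.7))]
green [233.4  12.4] 3349 [629.8 202.5  88.2] cast [629.8 202.7  88.2] [(np.float64(30.3), np.float64(-95.7)), (np.float64(5.0), np.float64(173.1))]
[129, 125, 128, 126, 122, 127, 125, 100, 61, 54, 49, 53, 45, 45, 39, 45, 47, 52, 50, 44, 39, 44, 44, 51, 51, 31, 39, 45, 46, 51, 48, 61, 100, 109, 106, 104, 105, 102, 108, 106, 108, 108, 105, 102, 105, 102, 104, 107, 106, 111]
50 [533.7 202.4  50. ] h rel key 5.2
52 [534.8 202.1  52. ] h rel key 6.3
54 [535.9 201.9  54. ] h rel key 7.4
```

View pics/s6c.png

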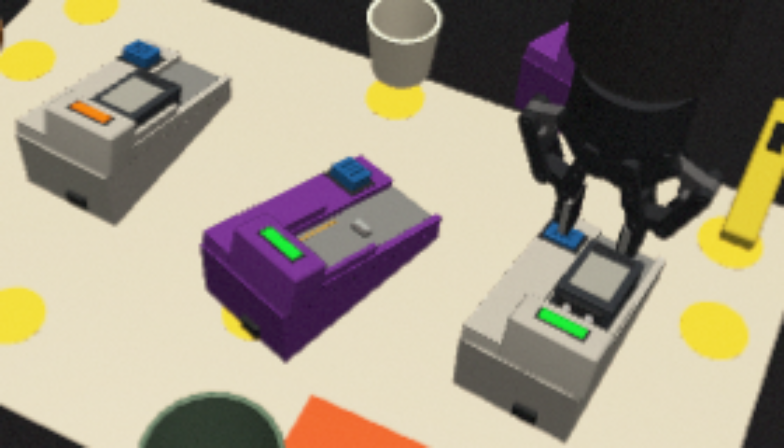

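View pics/w6.png

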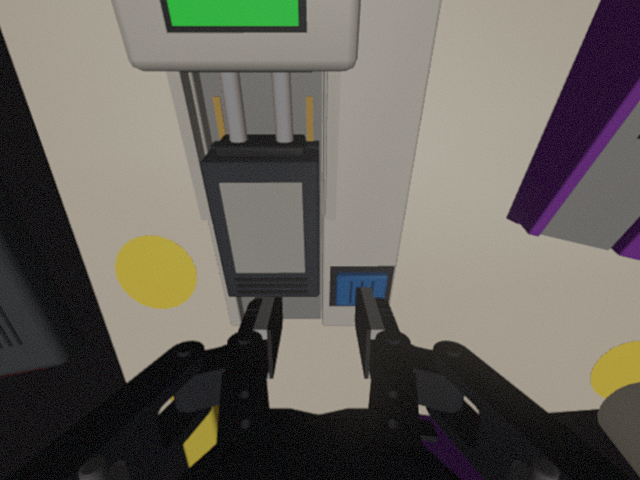

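Travel is about 21 mm, inside the 10–45 mm range. The battery lies flat between its rails, with the ejector rods behind it, and the finger carries about 2 N. Handing in.

```bash
python3 -c "
from station import env,job_done
s=env.observe();print(s['time'],s['position'],s['wrist_force']);print(job_done())"
```

```text
5.05 [521.84519739 194.48602091  51.18324408] [-2.77620704  0.43667428  6.50301364]
the job is handed in; nothing more can be done
None
```

I pressed the blue key on the grey, green-lamp charger (the left one) with one fingertip. The other finger, standing in the lane, stopped the battery as it sprang out. I handed in at about 5 s with both fingers still in place.

**Last checks:**
- **Battery:** the wrist picture puts it about 21 mm out, flat and straight between the rails.
- **Holding force:** the finger takes about 2 to 3 N from the battery, and the key is held down with about 6.5 N. The wrist readings were steady over the last 0.8 s.
- **The rest of the bench:** in the last scene picture the amber-lamp charger looks untouched, with its battery in and key up. The cup and purple look-alikes in that view also look unmoved.

**What disagreed:** the cameras differed by 2 to 6 mm on where the key was, and one approach move stopped about 5 mm short sideways. I corrected for both before pressing. I did not measure bystander positions after the job; the arm never came near them.

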